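# Find the loaded lens case by heft and take the objective out

### The job

Only one of the three identical closed lens cases still holds the auxiliary objective for the microscope. Find it by heft, tipping or lifting a case just a little by its handle and letting it down again, and leave the empty ones unopened so that they stay free of dust; then swing the lid of the loaded case well open, lift the objective out and stand it gently, upright, on the middle of the round blue lens rest. Leave the cases standing flat in their places, the empty ones shut, and the other things on the bench undisturbed.

Things in the scene. Friction and masses are not known exactly. Their poses are not given: they have to be found in the camera images.
- mat: Grey anti-slip mat, 190 x 510 x 3 mm, fixed to the bench; origin at the centre of its underside, x away from the robot, y to the left. On it, fronts to the robot, stand, side by side, three identical loose closed lens cases (black base, grey lid) 110 (x) x 140 (y) x 78 mm high, 165 mm from one centre to the next. Heights below are above the mat's top.
- place_1 (a point): Centre of the left (+y) place on the mat's top: a case stands centred and square on it at the start. Its base is 38 mm high with 4 mm floor and walls; its lid is 40 mm deep. An empty case weighs 300 g. Which case is loaded changes from start to start. The three places share the mat's axes.
- place_2 (a point): Centre of the middle place, 165 mm from place_1, with an identical case. The objective in the loaded case is a black cylinder with silver rings at its top, 54 mm in diameter, 64 mm high, 380 to 540 g. It stands at the case's centre on the floor (top at 68 mm), in a 58 mm square foam pocket.
- place_3 (a point): Centre of the right (-y) place, 165 mm from place_2, with an identical case. The foam's top is at 26 mm, the base's rim at 38 mm, so with the lid open the objective stands 30 mm proud of the rim. Above the foam there are 39 mm between it and the left and right walls, 24 mm to the front and rear walls.
- handle (a point): Middle of the yellow carry handle of the case on place_2 at the start (fixed point: 74 mm in front of (-x) the place's centre, 34 mm to its left (+y), at 28 mm); the others have it alike. A level U jutting 32 mm from the base's front, 40 mm wide, bars 8 x 8 mm, pivoting up and down at the wall. Pinched across its width and raised, it tips the case about its far bottom edge with the lid shut.
- blue_tab (a point): Middle of the blue tab of the case on place_2 at the start (fixed point: 64 mm in front of (-x) the place's centre, 48 mm to its right (-y), at 42.5 mm); the others have it alike. It juts 18 mm from the lid's front, 28 mm wide, 8 mm thick. Raised from below or pinched across its width, with under 1 N, it swings the lid open in an arc of 119 mm radius about the hinge.
- hinge (a point): Middle of the lid hinge of the case on place_2 (fixed point: 55 mm beyond (+x) the place's centre, at 38 mm); the others have it alike. Its axis is the mat's y; the lid opens up and away from the robot through 109 degrees, weighs 70 g, moves freely: let go short of about 70 degrees it falls shut, past that it falls open. Raising a handle takes 1.1 to 1.9 N on an empty case, 3.2 to 5 N on the loaded one.
- rest_top (a point): Centre of the top of the round blue lens rest, a disc 110 mm in diameter and 6 mm thick, fixed to the bench; the point is 6 mm above the bench.
- dish: Closed petri dish, 95 mm in diameter, 18 mm high, loose; origin at the centre of its underside. Not to be disturbed.
- counter: Cream cell counter with coloured keys, 70 x 110 x 31 mm, loose; origin at the centre of its underside. Not to be disturbed.
- bottle: White bottle with a blue cap, 64 mm in diameter, 151 mm high, loose; origin at the centre of its underside. Not to be disturbed.
Not all that is in view belongs to the job. Of the things that look like the part that bears rest_top, take the one that is farthest to the robot's right at the start.

How it is judged:
By the outcome, as a careful person would: the job done as asked, in the order asked, and still so for the second after the job is handed in, with the robot touching nothing.
It also fails if it takes over 69 s, if anything falls off the work surface, if the arm or the gripper's body presses on something with over 40 N, if the wrist force passes 120 N, or if a joint passes its speed limit or range.

### The arm

A 6-joint arm with a two-finger parallel gripper is mounted at the origin on the work surface. World frame = base frame: x ahead of the robot, y to its left, z up, the work surface at z = 0. Lengths are in mm, angles in rad, forces in N, time in s.
With the tool pointing down it reaches from about 300 to 750 mm from the base axis. Payload 8.5 kg.
Tool frame: the origin (TCP) lies midway between the tips of the shut fingers; the grasp point (between the pads) lies grip_point_offset behind it (grip_point_offset is the distance from the TCP to the grasp point, in mm); z points along the fingers, y is the line along which they close (so a half turn about z gives the same grasp; the last joint's range is limited). The gripper opens to 85 mm and grips with 20 to 120 N. Pads are 22 mm wide; open, the fingers measure 114 mm over their backs; the gripper's body (76 mm by 85 mm) begins 54 mm behind the grasp point. The pads swing forward as they close: fully open they stand 13 mm farther back than shut.
Start: joints at [0.89, 0.381, 1.297, -0, 1.464, -0.215], TCP at [247.015, 491.39, 231.322] pointing down, gripper open.
Joint ranges: [-3.11, 3.11], [-0.89, 2.33], [0.22, 2.48], [-1.42, 4.56], [0.17, 2.85], [-2.88, 2.88]. Speed limits (rad/s): [2.39, 2.39, 3.14, 3.14, 3.14, 3.14].

### API

Orientations are given as a 3x3 rotation matrix whose columns are the frame's x, y, z axes.
In Python, from workcell import move_to, move_l, move_j, command_gripper, sleep, ik, sense, get_image, calibration, PlanningError, hand_in, grip_point_offset gives the robot as it stands. Calls block until the motion is done:
- move_to(position, orientation): joint-space move of the TCP to a pose.
- move_l(position, feed=150, frame=None): straight line of the TCP; frame=None keeps the orientation; feed is the mean speed in mm/s.
- move_j(angles): joint-space move.
- command_gripper(opening, grip_force=None): finger opening in mm; grip_force is the grip in N (None keeps the last); returns when the fingers have stopped.
- sleep(seconds).
- ik(position, orientation): joint angles nearest the present ones, or None.
- sense(): the state.
- get_image(name): name is "scene" or "top" or "wrist"; returns the picture (400x640x3 uint8, red, green, blue); there is no depth.
- calibration(name): a dict with "vfov" (degrees; the focal length in pixels is half the picture's height over the tangent of half this angle, whatever the lens; pixels are square), "cx", "cy" (the principal point, pixels), "T" (4x4, takes a point from camera to world coordinates). Camera axes: x right, y down, z forward; pixel columns grow to the right and rows downward; lengths in mm; the calibration is good to about 2 mm. A picture is of the moment at which its call begins: read the wrist's pose just before it. calibration takes no time and is no camera call; for the wrist camera it gives the pose at the moment of the call.
A pose or a line that the arm cannot do raises PlanningError and nothing moves.
- hand_in(): hands the job in; it is judged then, once.
The state is a dict: "t": time; "joints": joint angles; "qd": joint speeds; "effort": joint torques, N m; "tcp_pos": TCP position; "orientation": TCP orientation; "contact_force": force on the tool from outside, world axes, zero at the start; "moment": the same for the moment, N m; "gripper_width": finger opening in mm; "grasp_force": force on a finger pad.
Only numpy, scipy, OpenCV 4.12 (cv2) and the standard library are available. Lean on these libraries where they do the work, as an engineer would, in place of code of your own. Each camera call takes 0.05 s, during which the arm holds its last target. There are 200 camera calls.

## Working session

There is one attempt and no reset: what is moved stays moved. The work goes in short steps, each a Python script; the robot and the scene stay as the last script left them, time stands still between calls to the robot, and variables do not carry over. Pictures are saved under pics/ and viewed, at most 10 in all, crops included, and the job is handed in when it is done.

```bash
ls; mkdir -p pics; python3 - <<'E'
from workcell import *
import cv2, numpy as np
for n in("scene","top"):
    im=get_image(n); cv2.imwrite(f"pics/{n}0.png",im[:,:,::-1]); c=calibration(n); print(n,c["vfov"],c["cx"],c["cy"],np.round(c["T"],3).tolist(), c.keys())
s=sense(); print(s["t"],grip_point_offset,s["contact_force"],np.round(s["orientation"],3).tolist(),s["gripper_width"])
E
```

```text
pics
scene 56.189590963770144 317.6457571467158 201.880592773879 [[0.628, 0.653, -0.423, 1023.942], [0.778, -0.523, 0.348, -368.776], [0.006, -0.547, -0.837, 973.619], [0.0, 0.0, 0.0, 1.0]] dict_keys(['vfov', 'cx', 'cy', 'T'])
top 42.43786755028261 318.6224449516477 188.61403189460313 [[-0.011, -0.975, 0.22, 177.849], [-1.0, 0.012, 0.002, 22.689], [-0.004, -0.22, -0.975, 1735.097], [0.0, 0.0, 0.0, 1.0]] dict_keys(['vfov', 'cx', 'cy', 'T'])
0.1 18.700000000000003 [0.22780544 0.63579517 0.34165789] [[-0.893, 0.449, -0.001], [0.449, 0.893, -0.001], [0.0, -0.001, -1.0]] 85.24336099884235
```

View pics/top0.png

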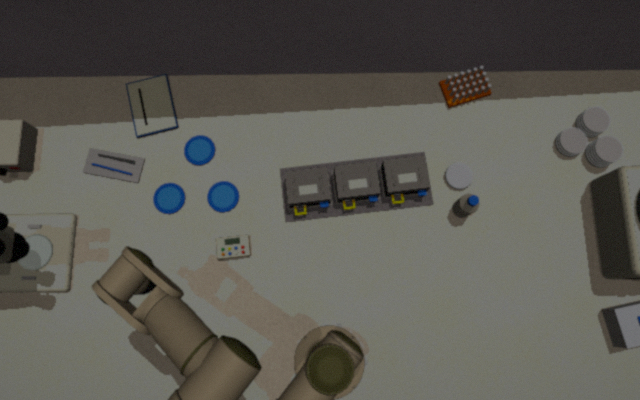

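View pics/scene0.png

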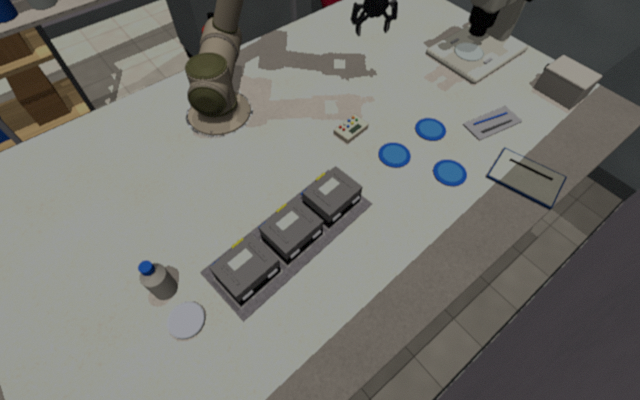

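The top view shows the mat with three cases (columns 280–433, rows 153–220), handles near (300,211), (349,205) and (398,200), and blue rests at (200,150), (169,198) and (223,196). The rightmost rest is the one at (223,196). In the scene view that rest is at about (394,155).

```bash
cat > h.py <<'E'
import numpy as np, cv2
from workcell import *
def K(c): return 200/np.tan(np.radians(c["vfov"])/2)
def ray(c,uv,z):
    f=K(c); d=c["T"][:3,:3]@np.array([(uv[0]-c["cx"])/f,(uv[1]-c["cy"])/f,1]); o=c["T"][:3,3]
    return o+d*(z-o[2])/d[2]
def proj(c,p):
    q=c["T"][:3,:3].T@(np.asarray(p,float)-c["T"][:3,3]); f=K(c); return np.array([f*q[0]/q[2]+c["cx"],f*q[1]/q[2]+c["cy"]])
def blobs(im,lo,hi,amin):
    m=cv2.inRange(cv2.cvtColor(im,cv2.COLOR_RGB2HSV),lo,hi)
    n,l,s,ce=cv2.connectedComponentsWithStats(m); return [(ce[i].round(1),int(s[i,4])) for i in range(1,n) if s[i,4]>=amin]
BLUE=((100,120,60),(125,255,255)); YEL=((22,130,70),(35,255,255))
E
python3 - <<'E'
from h import *
for n in("top","scene"):
    im=cv2.imread(f"pics/{n}0.png")[:,:,::-1].copy(); c=calibration(n)
    for col,z in((BLUE,6),(YEL,31)):
        for ce,a in blobs(im,*col,8):
            zz=z if a>250 or z==31 else 46
            print(n,ce,a,zz,ray(c,ce,zz).round(0))
im=cv2.imread("pics/top0.png"); cv2.imwrite("pics/crop.png",cv2.resize(im[140:260,210:490],None,fx=2.85,fy=2.85,interpolation=cv2.INTER_CUBIC))
c=calibration("top")
for uv in((280,169),(427,153),(433,205),(287,220)): print(ray(c,uv,3).round(0))
E
```

```text
top [199.2 149.9] 696 6 [712. 443.   6.]
top [111.7 168.7] 64 46 [637. 728.  46.]
top [168.8 197.9] 743 6 [542. 540.   6.]
top [222.8 196.3] 739 6 [545. 355.   6.]
top [421.9 192.9] 40 46 [ 540. -320.   46.]
top [473.2 200. ] 78 46 [ 513. -490.   46.]
top [372.8 198.8] 43 46 [ 522. -155.   46.]
top [323.8 204.5] 45 46 [504.   9.  46.]
top [397.7 199.8] 67 31 [ 520. -241.   31.]
top [349.  205.9] 67 31 [501. -76.  31.]
top [300.  211.4] 67 31 [485.  89.  31.]
scene [ 2.9 15.1] 87 46 [-1055.  -442.    46.]
scene [490.8 117.8] 45 46 [660. 706.  46.]
scene [430.1 129. ] 505 6 [545. 538.   6.]
scene [  2.7 136.1] 70 46 [-301. -636.   46.]
scene [394.  154.6] 594 6 [548. 353.   6.]
scene [449.4 172.5] 654 6 [715. 440.   6.]
scene [145.4 267.6] 152 46 [ 432. -470.   46.]
scene [320.  176.3] 18 31 [478.  89.  31.]
scene [281.  207.6] 20 31 [496. -75.  31.]
scene [236.6 243. ] 25 31 [ 513. -241.   31.]
[640. 159.   3.]
[ 692. -355.    3.]
[ 506. -365.    3.]
[460. 135.   3.]
```

View pics/crop.png

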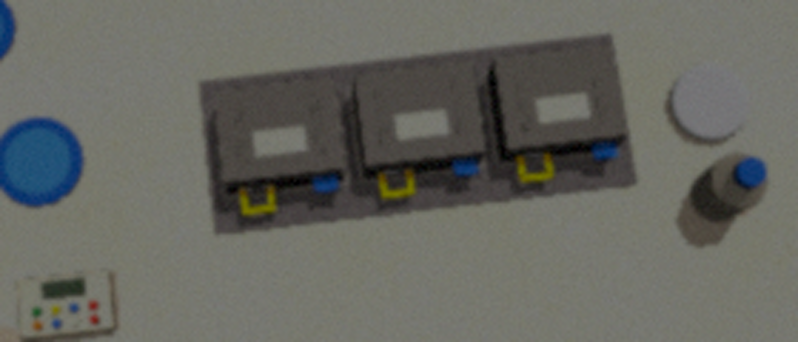

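The crop confirms the mat's yaw (about 0.107 rad) and its centre near (577,-103). The tabs and handles are clear of each other. I'll refine this with the wrist camera.

```bash
cat >> h.py <<'E'
def frame(yaw,tilt=0.):
    "tool down, y along mat y; tilt>0 leans the fingers' tips forward (+x_mat)"
    xm=np.array([np.cos(yaw),np.sin(yaw),0]); ym=np.array([-np.sin(yaw),np.cos(yaw),0])
    z=np.sin(tilt)*xm-np.cos(tilt)*np.array([0,0,1.]); return np.column_stack([np.cross(ym,z),ym,z])
E
python3 - <<'E'
from h import *
move_to([470,-115,330],frame(.107))
c=calibration("wrist"); im=get_image("wrist"); cv2.imwrite("pics/w1.png",im[:,:,::-1]); print(sense()["t"],c["T"].round(2).tolist(),c["vfov"],c["cx"],c["cy"])
np.save("wT.npy",c["T"])
for z,col in((49.5,BLUE),(35,YEL)):
    for ce,a in blobs(im,*col,40): print(ce,a,z,ray(c,ce,z).round(1))
E
```

```text
2.475 [[-0.11, 0.96, 0.27, 401.85], [0.99, 0.1, 0.03, -122.42], [0.0, 0.27, -0.96, 472.22], [0.0, 0.0, 0.0, 1.0]] 70.04949529204008 319.2823892828674 201.87291591043638
[621.  117.3] 44 49.5 [349.4 303.2  49.5]
[603.3 128.6] 40 49.5 [367.1 283.9  49.5]
[ 16.2 171.4] 616 49.5 [ 519.9 -564.8   49.5]
[182.3 200.5] 215 49.5 [ 539.  -319.2   49.5]
[289.6 200.4] 213 49.5 [ 521.4 -155.4   49.5]
[396.4 200.5] 221 49.5 [504.1   7.7  49.5]
[580.4 235.4] 2827 49.5 [529.9 308.8  49.5]
[597.5 318. ] 1805 49.5 [675.6 392.2  49.5]
[628.3 363.2] 47 49.5 [763.  483.4  49.5]
[617.4 128.6] 48 35 [363.7 318.7  35. ]
[237.4 191.1] 278 35 [ 519.1 -239.4   35. ]
[341.8 191.6] 260 35 [502.4 -76.   35. ]
[446.2 191.8] 289 35 [485.3  87.6  35. ]
```

View pics/w1.png

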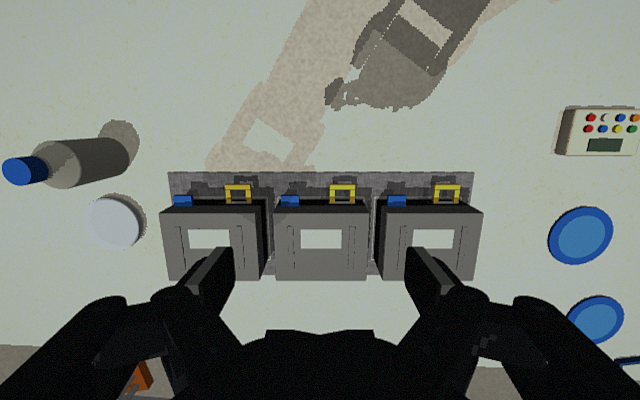

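The wrist view shows all three handles (yellow, near (237,191), (342,192) and (446,192)) and the tabs (near (182,200), (290,200) and (396,200)). They agree with the top view to about 2 mm, giving place_2 ≈ (580,-101.5) and yaw 0.105. I'll heft case 2 first.

```bash
cat >> h.py <<'E'
YAW=.105; P2=np.array([580.,-101.5,3.]); R0=frame(YAW)
XM=frame(YAW)[:,0]*-1; YM=R0[:,1]; Z=np.array([0,0,1.])
def W(k,x,y,z): return P2+(2-k)*165*YM+x*XM+y*YM+z*Z
def F(n=8):
    a=[]
    for _ in range(n): a.append(sense()["contact_force"]); sleep(.02)
    return np.mean(a,0)
def tipped(k,x,z,a,y=34):  # point of case k tipped about its far bottom edge
    d=np.array([x-55,z]); return W(k,55+d[0]*np.cos(a)+d[1]*np.sin(a),y,-d[0]*np.sin(a)+d[1]*np.cos(a))
def heft(k,tilt=.6,gx=-77,hs=(6,12)):
    R=frame(YAW,tilt); off=22*R[:,2]
    move_to(W(k,gx,34,28)+off-80*R[:,2],R); command_gripper(55,20)
    move_l(W(k,gx,34,28)+off,feed=150); f0=F(); g=command_gripper(30,20); f1=F(); s=sense()
    print("case",k,"width",round(s["gripper_width"],1),"pad",round(s["grasp_force"],1),"f0",f0.round(2),"closed",f1.round(2))
    for h in hs:
        move_l(tipped(k,gx,28,h/132)+off,feed=40); sleep(.15); print(h,(F()-f0).round(2))
    move_l(W(k,gx,34,28)+off,feed=40); f=F(4)-f0
    command_gripper(55); move_l(W(k,gx,34,28)+off-80*R[:,2],feed=200)
    print("down",f.round(2),"t",sense()["t"])
E
python3 - <<'E'
from h import *
c=calibration("wrist"); c["T"]=np.load("wT.npy")
for p in((168,172),(474,172)): print(ray(c,p,3).round(1))
print(ray(c,(580.4,235.4),6).round(1), W(2,-95,255,0),W(2,-95,-255,0))
heft(2)
E
```

```text
[ 507.2 -363.4    3. ]
[453.4 141.2   3. ]
[543.1 353.2   6. ] [458.79737849 142.13892246   3.        ] [ 512.24903459 -365.05228454    3.        ]Traceback (most recent call last):
  File "<stdin>", line 5, in <module>
  File "h.py", line 28, in heft
    move_to(W(k,gx,34,28)+off-80*R[:,2],R); command_gripper(55,20)
    ~~~~~~~^^^^^^^^^^^^^^^^^^^^^^^^^^^^^^^
workcell.PlanningError: the arm cannot take that pose within its joint ranges
```

```bash
python3 - <<'E'
from h import *
import itertools
def ok(p,R): return ik(p,R) is not None
for t in (0,.2,.4,.6,-.3):
    R=frame(YAW,t)
    print(t,[[int(ok(W(k,-77,34,28)+22*R[:,2]-b*R[:,2],R)) for b in (0,40,80)] for k in(1,2,3)],
     [[int(ok(W(k,-68,-48,z)+20*R[:,2],R)) for z in(42,90,140)] for k in (1,2,3)])
R=frame(YAW,.6); R2=R@np.diag([-1,-1,1.]); print(ok(W(2,-77,34,28)-58*R2[:,2],R2),ok(W(2,-77,34,28)-28*R2[:,2],R2))
print(sense()["joints"], ik(W(2,-77,34,120),frame(YAW,0)), ik(W(2,-77,34,120),frame(YAW,.4)), ik(W(2,-77,34,120),frame(YAW,-.4)))
E
```

```text
0 [[1, 1, 1], [1, 1, 1], [1, 1, 1]] [[1, 1, 1], [1, 1, 1], [1, 1, 1]]
0.2 [[1, 1, 1], [1, 1, 1], [1, 1, 1]] [[1, 1, 1], [1, 1, 1], [1, 1, 1]]
0.4 [[1, 1, 1], [1, 1, 1], [0, 1, 1]] [[1, 1, 1], [1, 1, 1], [1, 1, 1]]
0.6 [[1, 0, 0], [1, 1, 0], [1, 0, 0]] [[1, 0, 1], [1, 0, 0], [0, 0, 0]]
-0.3 [[1, 1, 1], [1, 1, 1], [1, 1, 1]] [[1, 1, 1], [1, 1, 1], [1, 1, 1]]
True True
[-4.84143853e-01  2.06707452e-01  1.26651289e+00  9.14142274e-05
  1.66853457e+00 -2.16277309e+00] [-3.84968718e-01  4.15489355e-01  1.58945030e+00 -4.44089210e-16
  1.13665300e+00 -2.06076504e+00] [-0.50349258  0.30275916  1.8659306   0.36564641  0.67202928 -2.4324041 ] [-0.30446849  0.58689203  1.33427029 -0.1556933   1.59017472 -1.95412001]
```

```bash
python3 - <<'E'
from h import *
def ok(p,R):
    q=ik(p,R); return 0 if q is None else 1
for t in (0,.35,.5,.7):
    R=frame(YAW,t)@np.diag([-1,-1,1.])
    print(t,[[int(ok(W(k,-77,34,28)+22*R[:,2]-b*R[:,2],R)) for b in (0,40,80)] for k in(1,2,3)],
     [[int(ok(W(k,-68,-48,z)+20*R[:,2],R)) for z in(42,90,140)] for k in (1,2,3)])
    print(ik(W(2,-77,34,60),R))
E
```

```text
0 [[1, 1, 1], [1, 1, 1], [1, 1, 1]] [[1, 1, 1], [1, 1, 1], [1, 1, 1]]
[-3.84968718e-01  5.00341226e-01  1.66089659e+00 -4.44089210e-16
  9.80354838e-01  1.08082761e+00]
0.35 [[1, 1, 1], [1, 1, 1], [1, 1, 1]] [[1, 1, 1], [1, 1, 1], [1, 1, 1]]
[-0.48649979  0.42053601  1.90581713  0.37301866  0.55231959  0.6863036 ]
0.5 [[0, 0, 1], [1, 1, 1], [1, 1, 1]] [[1, 1, 1], [1, 1, 1], [1, 1, 1]]
[-0.5391889   0.41586246  2.01092215  0.78922529  0.41766754  0.24369945]
0.7 [[1, 1, 1], [1, 1, 1], [1, 1, 1]] [[1, 1, 1], [1, 1, 1], [1, 1, 1]]
[-0.61610179  0.45093363  2.14768452  1.61563861  0.43978907 -0.6414508 ]
```

```bash
sed -i 's/R=frame(YAW,tilt); off/R=frame(YAW,tilt)@np.diag([-1,-1,1.]); off/; s/tilt=.6,/tilt=.3,/; s/\[580.,-101.5/[579.,-102./' h.py; python3 - <<'E'
from h import *
heft(2)
E
```

```text
case 2 width 39.6 pad 23.4 f0 [-0.01  0.08  0.04] closed [-2.86  0.41  6.37]
6 [-0.02 -0.15 -1.07]
12 [ 0.51 -0.09 -1.64]
down [1.18 1.09 0.59] t 9.125
```

```bash
python3 - <<'E'
from h import *
heft(1,hs=(8,14))
E
```

```text
case 1 width 39.2 pad 23.3 f0 [-0.09 -0.13 -0.08] closed [-3.23  0.17  6.49]
8 [-0.88  0.87 -2.56]
14 [ 0.25  0.73 -3.39]
down [-0.98  2.42 -0.78] t 13.9083
```

```bash
python3 - <<'E'
from h import *
heft(3,hs=(8,14))
E
```

```text
case 3 width 39.4 pad 23.3 f0 [-0.25 -0.11  0.51] closed [-2.83  0.45  6.26]
8 [ 0.46  0.03 -1.83]
14 [ 0.54  0.04 -2.39]
down [ 1.95  0.91 -0.75] t 19.2417
```

```bash
python3 - <<'E'
from h import *
im=get_image("top"); cv2.imwrite("pics/t2.png",im[:,:,::-1])
print([b for b in blobs(im,*BLUE,8) if b[0][0]>250],blobs(im,*YEL,8))
im=get_image("scene"); print(blobs(im,*YEL,8))
E
```

```text
[(array([373.1, 198.5]), 42), (array([473.2, 200.2]), 79)] [(array([392.9, 197.9]), 17), (array([348.9, 205.4]), 73), (array([299.7, 211.1]), 67)]
[(array([319.6, 176.8]), 16), (array([280.3, 208.3]), 19), (array([236.8, 243. ]), 23)]
```

Raw lift forces were about 3.5 N on case 1, 1.6 N on case 2 and 1.9 N on case 3, so case 1 holds the objective. The cases have not moved by more than about 1 mm. Next I'll open lid 1.

```bash
cat >> h.py <<'E'
FL=np.diag([-1,-1,1.])
def lidpose(k,deg,gx=-70,gz=42.5,off=11):
    a=np.radians(deg); R=frame(YAW,.3-.3*deg/100)@FL; d=np.array([gx-55,gz-38])
    return W(k,55+d[0]*np.cos(a)+d[1]*np.sin(a),-48,38-d[0]*np.sin(a)+d[1]*np.cos(a))+off*R[:,2],R
E
python3 - <<'E'
from h import *
for d in range(0,105,8): assert ik(*lidpose(1,d)) is not None,d
p,R=lidpose(1,0)
move_l(sense()["tcp_pos"]+80*Z,feed=250)
move_to(p-70*R[:,2]-10*XM,R); command_gripper(42,20); move_l(p,feed=120); f0=F()
command_gripper(20,20); s=sense(); print(s["gripper_width"],s["grasp_force"],(F()-f0).round(2))
for d in range(8,105,8):
    p,R=lidpose(1,d); move_l(p,feed=90,frame=R); f=F(2)-f0; print(d,f.round(1),round(sense()["gripper_width"],1))
    if np.linalg.norm(f)>15: print("stop"); break
im=get_image("scene"); cv2.imwrite("pics/s3.png",cv2.resize(im[100:350,150:450,::-1],None,fx=2,fy=2)); print(sense()["t"])
E
```

```text
27.29850328123199 21.93114459514618 [-2.29  1.2   6.16]
8 [ 1.8 -0.5 -1.6] 27.2
16 [ 1.  -0.9 -2.1] 27.3
24 [ 0.6 -1.  -1.7] 27.2
32 [ 0.7 -0.1 -1.7] 27.4
40 [-0.4 -1.5 -0.5] 27.2
48 [-1.8 -1.4  0.7] 26.9
56 [-1.3 -1.1  1.4] 27.3
64 [-1.8 -0.9  2.6] 27.1
72 [-1.7  0.   3.8] 27.0
80 [-1.9  1.2  5.7] 26.9
88 [-1.2  2.3  5.6] 27.2
96 [0.5 2.9 6.4] 27.4
104 [0.5 3.  6. ] 27.5
27.3167
```

View pics/s3.png

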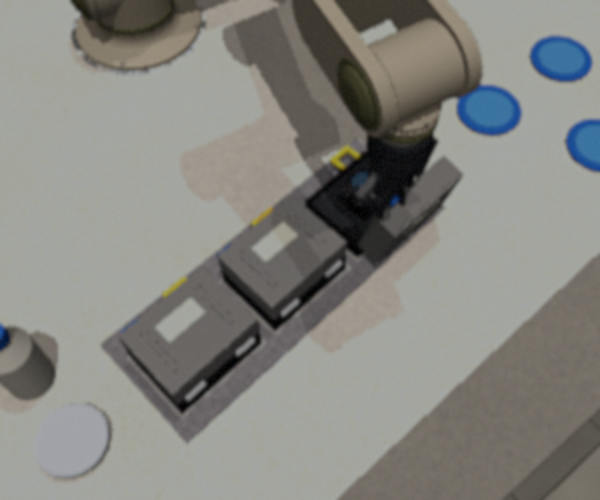

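The picture shows lid 1 standing open, cases 2 and 3 shut, and the mat square. I'll release the tab and look at the rest and the objective.

```bash
python3 - <<'E'
from h import *
command_gripper(45); R=sense()["orientation"]; move_l(sense()["tcp_pos"]-90*R[:,2]-20*XM,feed=200)
move_to([470,300,300],frame(YAW)); command_gripper(85)
c=calibration("wrist"); im=get_image("wrist"); cv2.imwrite("pics/w4.png",im[:,:,::-1])
for ce,a in blobs(im,*BLUE,400): print(ce,a,ray(c,ce,6).round(1))
np.save("wT4.npy",c["T"])
im=get_image("top"); cv2.imwrite("pics/t4.png",cv2.resize(im[130:240,200:440,::-1],None,fx=3,fy=3,interpolation=cv2.INTER_CUBIC)); print(sense()["t"])
E
```

```text
[348.8 216.5] 3384 [542.  354.6   6. ]
[461.6 225.7] 3309 [538.7 539.    6. ]
[385.1 310. ] 2484 [708.6 441.5   6. ]
31.0667
```

View pics/w4.png

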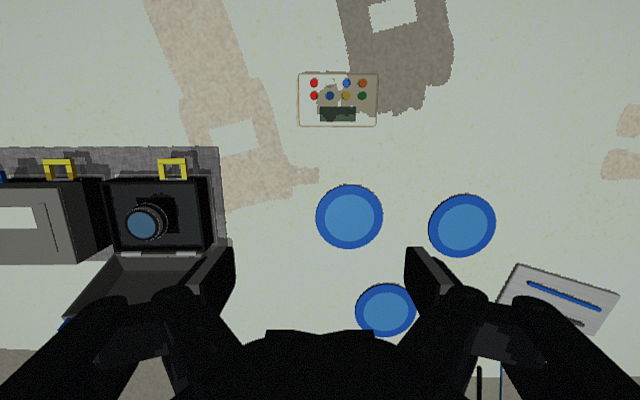

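View pics/t4.png

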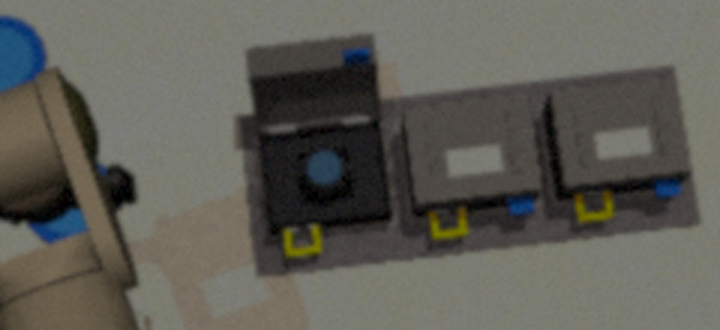

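```bash
python3 - <<'E'
from h import *
c=calibration("wrist"); c["T"]=np.load("wT4.npy"); print(ray(c,(142,223),71).round(1)); print(ray(c,(171,168.5),35).round(1))
print(ray(calibration("top"),(308,186),71).round(1), W(1,0,0,0),W(1,-75,34,0))
im=get_image("wrist"); 
m=blobs(im,(95,60,60),(120,140,220),150); print(m)
print(ik(W(1,0,0,34),frame(YAW)),ik([543,354,60],frame(YAW)))
E
```

```text
[559.9  62.9  71. ]
[487.1  87.2  35. ]
[562.5  60.7  71. ] [561.70681714  62.09127285   3.        ] [483.5564312   88.04348232   3.        ]
[(array([140.9, 224.8]), 579)]
[-9.93519813e-02  6.16468756e-01  1.51526003e+00 -4.44089210e-16
  1.00986387e+00 -1.77514831e+00] [ 3.95454849e-01  7.03005324e-01  1.23596561e+00 -4.44089210e-16
  1.20262172e+00 -1.28034148e+00]
```

```bash
python3 - <<'E'
from h import *
R=frame(YAW); p=np.array([561.3,62.2,34.])
move_l(p+180*Z,feed=250,frame=R); move_l(p+45*Z,feed=200); move_l(p,feed=70)
f0=F(); print("down",f0.round(2))
command_gripper(45,45); s=sense(); print(s["gripper_width"],s["grasp_force"],(F()-f0).round(2))
move_l(p+25*Z,feed=40); move_l(p+120*Z,feed=150); sleep(.2); print("held",(F()-f0).round(2),sense()["gripper_width"])
q=np.array([543.3,354.4,p[2]-1])
move_l(q+120*Z,feed=220); move_l(q+20*Z,feed=120); move_l(q+4*Z,feed=40); sleep(.15); f1=F(); print(f1.round(2))
for dz in np.arange(3,-4,-.5):
    move_l(q+dz*Z,feed=15); f=F(3)
    if f[2]-f1[2]>1.5: break
print("contact dz",dz,(f-f1).round(2),sense()["t"])
im=get_image("wrist"); cv2.imwrite("pics/w5.png",im[:,:,::-1])
im=get_image("scene"); cv2.imwrite("pics/s5.png",cv2.resize(im[80:240,280:520,::-1],None,fx=3,fy=3))
E
```

```text
down [0.06 0.22 0.11]
52.80997088923798 47.356619238853455 [-1.2  -1.39  5.52]
held [-0.06 -0.43 -4.12] 53.21328749836397
[ 0.05 -0.09 -4.05]
contact dz 0.0 [-2.23 -1.08  6.22] 41.9167
```

View pics/s5.png

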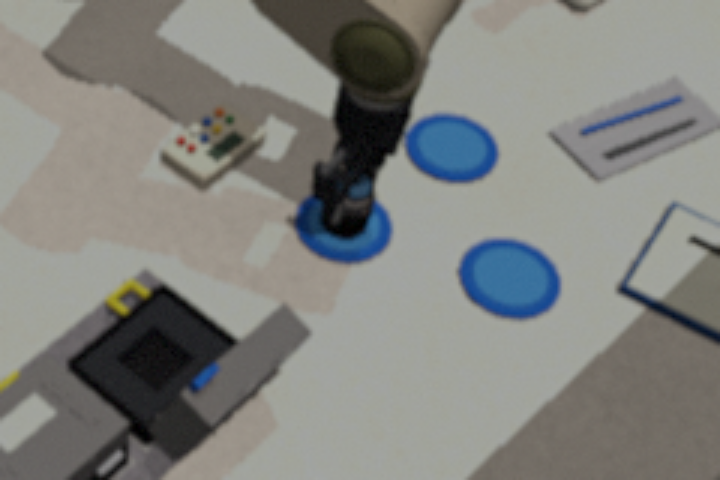

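The objective stands on the blue rest, and contact came at the predicted height. The case is open and empty, with its foam pocket visible. I'll release, retreat and check.

```bash
python3 - <<'E'
from h import *
p=sense()["tcp_pos"]; move_l(p+.3*Z,feed=10); command_gripper(66); command_gripper(82); print(F().round(2))
move_l(p+90*Z,feed=120); move_l(p+np.array([-130,-60,200]),feed=200); sleep(.3)
c=calibration("wrist"); im=get_image("wrist")
q=proj(c,[543.3,354.4,6]); print(q, [(b,ray(c,b[0],6).round(1)) for b in blobs(im,*BLUE,300)])
a,b=int(max(q[0]-130,0)),int(max(q[1]-130,0)); cv2.imwrite("pics/w6.png",cv2.resize(im[b:b+200,a:a+260,::-1],None,fx=3,fy=3)); print(a,b,proj(c,[543.3,354.4,70]),sense()["t"])
im=get_image("top"); cv2.imwrite("pics/t6.png",im[:,:,::-1])
print(blobs(im,*YEL,30),[x for x in blobs(im,*BLUE,25)])
E
```

```text
[-0.11  0.07  0.16]
[351.88650043 269.739978  ] [((array([350.9, 260.7]), 2369), array([529.3, 351.1,   6. ])), ((array([484.6, 271.4]), 2777), array([526.2, 544.9,   6. ])), ((array([357.2, 297.2]), 565), array([587.3, 368.3,   6. ]))]
221 139 [357.63986129 295.75210534] 45.2917
[(array([398. , 199.7]), 72), (array([348.9, 205.5]), 74), (array([300.5, 211. ]), 75)] [(array([199.2, 149.9]), 693), (array([111. , 168.5]), 65), (array([168.1, 197.7]), 699), (array([233.2, 189. ]), 73), (array([422. , 192.7]), 43), (array([373.2, 198.5]), 44), (array([473.2, 200.1]), 78)]
```

View pics/w6.png

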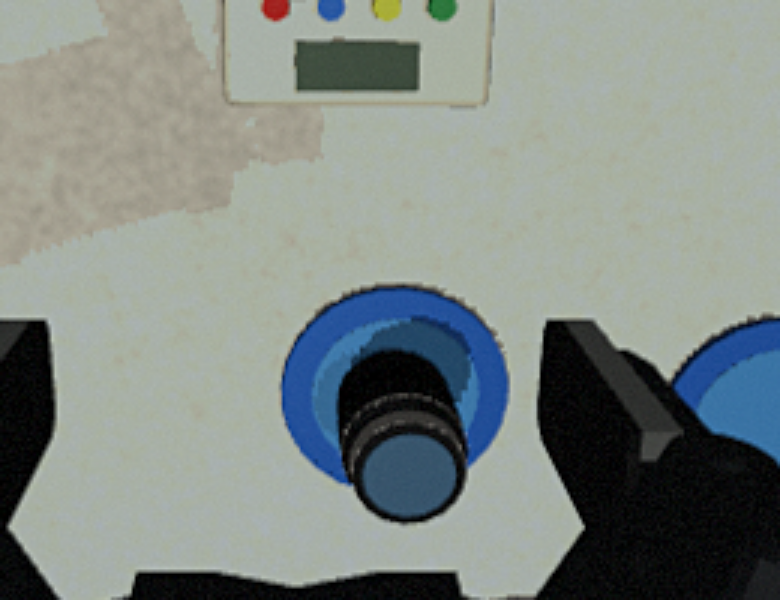

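The objective stands upright and centred on the rest, within about 3 mm: the rest's ellipse is centred at crop (395,390) and the lens at (414,476), as expected for a centred part. The handles are where they started.

```bash
python3 -c "
from workcell import *
print(hand_in())"
```

```text
the job is handed in; nothing more can be done
None
```

The objective was in the left case (place_1). It now stands upright on the rightmost blue rest, within about 3 mm of the middle; the left case is open, the two empty cases stayed shut and in place, and I handed the job in at about 45 s.

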